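# Set the derailed box car back on the track

## Robot

A 6-joint arm with a two-finger parallel gripper is mounted at the origin on the work surface; the furniture and walls round the work are solid. World frame = base frame: x ahead of the robot, y to its left, z up, the work surface at z = 0. Lengths are in m, angles in degrees, forces in N, time in s.
With the tool pointing down it reaches from about 0.275 to 0.85 m from the base axis. Payload 5.2 kg.
Tool frame: the origin (TCP) lies on the centre line of the jaws, within the pads' length; the fingertips stand 14 mm ahead of it and the grasp point (between the pads) lies 5 mm behind it; z points along the fingers, y is the line along which they close (so a half turn about z gives the same grasp; the last joint's range is limited). The gripper opens to 85 mm and grips with 20 to 120 N. Pads are 22 mm wide; open, the fingers measure 114 mm over their backs; the gripper's body (76 mm by 85 mm) begins 54 mm behind the grasp point. The pads swing forward as they close: fully open they stand 13 mm farther back than shut.
Start: joints at [-78.14, 14.817, 87.949, -0, 77.235, -11.62], TCP at [0.219, -0.504, 0.245] pointing down, gripper open.
Joint ranges: [-179.93, 179.93], [-52.35, 119.4], [10.71, 147.94], [-69.91, 249.91], [12.55, 155.21], [-178.61, 178.61]. Speed limits (degrees/s): [147.25, 147.25, 180, 180, 180, 180].

## Interface

Orientations are given as a 3x3 rotation matrix whose columns are the frame's x, y, z axes.
In Python, from cell import manip gives the robot as it stands.
- The arm moves only by the tool apply_moves, never from a script. Its argument "increments" is a list of rows, each an object of numbers: "dx", "dy", "dz": the shift along the tool's x, y, z in mm; "roll": the turn about the tool's z in units of 5 degrees (1.0 is 5 degrees); "hand": the closure, from 0 (fully open) to 1 (shut). In form: [{"dx": .., "dy": .., "dz": .., "roll": .., "hand": ..}, ...]. A call has 1 to 8 rows; each row shifts and turns the commanded pose from where the row before left it, along the tool's axes as they then stand; what a row does not reach is not made up. A row lasts 1/12 s, in which the tool goes at most 41.7 mm and 7.16 degrees, less where a joint would pass 70% of its speed; a pose out of reach is approached as far as the arm can. A call is refused whole if a number of a shift passes 41.7 or a number of a turn 1, either way. A call with a gripper value outside its range is refused whole. The fingers move at their own pace and stop on an object; "squeeze" is the grip in N (left out, the last holds). Time passes only in rows, so rows that do not move let the fingers close. It gives the time, the measured TCP pose, the force, the opening and the grip force at its end, in the units of the state.
- manip.state(): the state, without advancing time (a new reading comes with each control period).
- manip.grab_frame(name): name is "scene" or "top"; returns the picture (400x640x3 uint8, red, green, blue); there is no depth.
- manip.get_calibration(name): a dict with "intrinsics" (3x3 intrinsics, pixels), "position" and "orientation" of the camera in the world. Camera axes: x right, y down, z forward; pixel columns grow to the right and rows downward; lengths in m; the calibration is good to about 2 mm. A picture is of the moment at which its call begins. get_calibration takes no time and is no camera call.
- manip.sign_off(): hands the job in; it is judged then, once.
The state is a dict: "t": time; "qpos": joint angles; "qd": joint speeds; "tau": joint torques, N m; "tcp_pos": TCP position; "orientation": TCP orientation; "force": force on the tool from outside, world axes, zero at the start; "moment": the same for the moment, N m; "gripper_width": opening from 0.0 (shut) to 1.0 (fully open); "gripper_force": force on a finger pad.
Only numpy, scipy, OpenCV 4.12 (cv2) and the standard library are available. Lean on these libraries where they do the work, as an engineer would, in place of code of your own. Each camera call takes 0.05 s, during which the arm holds its last target. There are 200 camera calls.

## Task

The red box car has derailed and lies on its side beside the track: push it over with your fingertips until it stands on its wheels again astride the rails. Then push on its outer end to slide it along the track until it meets the grey log wagon, without shoving the wagon along. Only push: do not pick anything up, and leave the other things on the layout where they are.

Things in the scene. Friction and masses are not known exactly. Their poses are not given: they have to be found in the camera images.
- track: fixed piece of model track, 440 mm long: two steel rails on dark sleepers, 7.5 mm high, 16 mm wide over their outer faces, solid as one bar. Origin on the deck under its middle; y along the rails (from the wagon towards the box car), x across, away from the robot, z up. A vehicle on the track stands on the deck with its left and right wheels on either side of the rail pair
- car: dark red model box car, 153 mm long, 46 mm wide, 66 mm high, about 0.14 kg (varies). Origin in the middle of its underside at wheel-bottom level; own z points to the roof, y along (ends at +-76 mm), x across (sides -19 and +23 mm). At the start it lies on its +x side on the robot's side of the track: roof to the robot, wheel bottoms 3 to 8 mm from the rails, upper edge of the roof about 46 mm high
- car_roof (a point): middle of the flat roof, 66 mm above the wheel bottoms, x = -21 to +25 mm wide. Pushed high on the roof, the car slides up to the rails and turns over first on the frame's lower edge (13 mm above the wheel bottoms), from about 20 degrees on over the wheels, held by the rails; past about 65 degrees of turn it falls on its wheels by itself
- car_wheels (a point): on the box car's underside, between its wheels (same point as its origin). Wheels are 12 mm across and 4 mm thick, at x = -15 to -11 and +14 to +18 mm, y = +-41 and +-59 mm; they do not turn, the car slides. The frame is 13 mm above their bottoms
- car_center (a point): middle of the box car, 33 mm above its wheel bottoms, in the car's axes
- wagon: grey open log wagon standing on the same track, 44 mm wide, 40 mm high, about 0.09 kg, loose. Origin on the deck under it; y along its length; its flat end towards the box car is at y = +55 mm, its coupling at the other end at y = -55 mm. When the ends meet, the origins of car and wagon are 131 mm apart
- jar_a: scenic paint jar with a white lid, 35 mm across, 45 mm high, beyond the track; origin under its middle; to be left alone
- jar_b: scenic paint jar with a white lid, 35 mm across, 45 mm high, past the box car's end; origin under its middle; to be left alone
- canister: black film canister, 35 mm across, 54 mm high, beyond the track near the wagon; origin under its middle; to be left alone
- lamp_carton: small brown card box, 50x70x22 mm, on the robot's side of the wagon; origin under its middle; to be left alone
- relays: flat yellow pack, 62x85x12 mm, to the left and near the robot; origin under its middle; to be left alone
- driver: red screwdriver, 170 mm long, 25 mm high, lying to the right and near the robot; origin under its middle; to be left alone
There are look-alikes about, which are no part of the job. There is more than one size of the wagon; the one meant has the size given above.

How it is judged:
By the outcome, as a careful person would: the job done as asked, in the order asked, and still so for the second after the job is handed in, with the robot touching nothing.
It also fails if it takes over 56 s, if anything falls off the work surface, if the arm or the gripper's body presses on something with over 40 N, if the wrist force passes 120 N, or if a joint passes its speed limit or range.

## Working session

There is one attempt and no reset: what is moved stays moved. The work goes in short steps, Python scripts to look and compute and a tool call to move; the robot and the scene stay as the last step left them, time stands still between calls to the robot, and variables do not carry over. Pictures are saved under pics/ and viewed, at most 10 in all, crops included, and the job is handed in when it is done.

Besides the shell and the picture viewer there is one more tool, called after "Emit:" as name(argument=value, ...) on one line, values as JSON. apply_moves: Moves the arm, as the interface text tells. Its arguments: {"type":"object","properties":{"increments":{"type":"array","items":{"type":"object","properties":{"dx":{"type":"number"},"dy":{"type":"number"},"dz":{"type":"number"},"roll":{"type":"number"},"hand":{"type":"number"}}}},"squeeze":{"type":"number"}},"required":["increments"]}

```bash
mkdir -p pics; ls; python3 - <<'E'
from cell import manip
import cv2,numpy as np
s=manip.state();print(s['t'],s['tcp_pos'],s['orientation'],s['force'])
for n in('scene','top'):
    cv2.imwrite(f'pics/{n}0.png',manip.grab_frame(n)[:,:,::-1]);c=manip.get_calibration(n);print(n,c)
E
```

```text
pics
0.0 [ 0.21904111 -0.50393935  0.24444505] [[ 9.17189956e-01  3.98449994e-01 -4.31546226e-04]
 [ 3.98450076e-01 -9.17188122e-01  1.86703589e-03]
 [ 3.48111367e-04 -1.88437619e-03 -9.99998164e-01]] [-0.44577878  0.68701012  0.13697009]
scene {'intrinsics': array([[381.27969622,   0.        , 324.43415474],
       [  0.        , 381.27969622, 197.84035564],
       [  0.        ,   0.        ,   1.        ]]), 'position': array([-0.17630261,  0.74811484,  0.57909643]), 'orientation': array([[-0.74891508, -0.32951871,  0.57492923],
       [-0.66246215,  0.35077535, -0.66189165],
       [ 0.01643468, -0.87656949, -0.48099462]])}
top {'intrinsics': array([[389.18214499,   0.        , 317.34605539],
       [  0.        , 389.18214499, 196.91570978],
       [  0.        ,   0.        ,   1.        ]]), 'position': array([0.31256013, 0.00787397, 1.038777  ]), 'orientation': array([[-0.02518694, -0.99041761,  0.13578871],
       [-0.99930721,  0.02866699,  0.02373396],
       [-0.02739919, -0.13509685, -0.99045349]])}
```

View pics/top0.png

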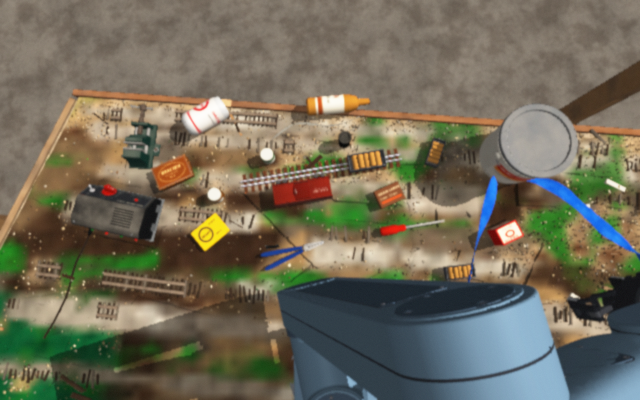

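View pics/scene0.png

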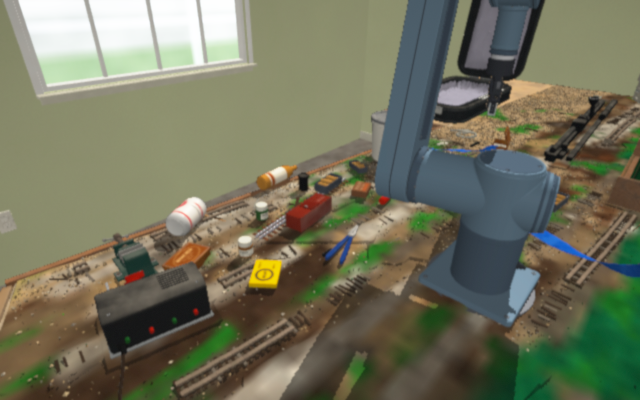

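The top view shows the track from (240,185) to (400,155), the red car at (303,190) and a wagon on the track at (366,161). White jars are at (267,156) and (214,195), the canister at (344,138), the carton at (387,194) and the driver at (405,229).

Wagon candidates are (366,161) on the rails, (436,152) off the track and (458,271) near the robot. I choose (366,161), since it's the one on the same track as the car. The only red box car is at (303,190); the other red things are the driver, the tin at (508,233) and the carton at (172,173).

```bash
cat > h.py <<'E'
from cell import manip
import cv2,numpy as np
def ray(n,u,v,z):
    c=manip.get_calibration(n);d=c['orientation']@np.linalg.solve(c['intrinsics'],[u,v,1.]);p=c['position'];return p+d*(z-p[2])/d[2]
def proj(n,X):
    c=manip.get_calibration(n);q=c['intrinsics']@(c['orientation'].T@(np.asarray(X)-c['position']));return q[:2]/q[2]
def crop(n,f,x,y,w,h,k):
    I=manip.grab_frame(n)[:,:,::-1][y:y+h,x:x+w];cv2.imwrite(f,cv2.resize(I,None,fx=k,fy=k,interpolation=cv2.INTER_CUBIC))
E
python3 - <<'E'
from h import *
crop('top','pics/c1.png',230,125,190,120,4.2)
I=manip.grab_frame('top');H=cv2.cvtColor(I,cv2.COLOR_RGB2HSV)
m=(((H[...,0]<6)|(H[...,0]>172))&(H[...,1]>150)&(H[...,2]>50)).astype(np.uint8)
m[:,:265]=0;m[:,340:]=0;m[:170]=0;m[215:]=0
c=max(cv2.findContours(m,0,2)[0],key=cv2.contourArea);r=cv2.minAreaRect(c);print(r)
for p in cv2.boxPoints(r):print(p,ray('top',*p,.044)[:2],ray('top',*p,.0)[:2])
for p in[(240,185),(400,155)]:print(ray('top',*p,.0075))
E
```

```text
((301.1714172363281, 190.76266479492188), (21.814842224121094, 57.86506271362305), 80.83765411376953)
[270.87122 184.60141] [0.4847495  0.15175162] [0.49236561 0.15811548]
[327.998   175.38742] [0.50457846 0.00261266] [0.51307163 0.00237995]
[331.47162 196.92392] [ 0.44786619 -0.00470388] [ 0.45385092 -0.00526021]
[274.34485 206.13791] [0.42814463 0.14326667] [0.43325705 0.14925523]
[0.49247186 0.24071286 0.0075    ]
[ 0.56163833 -0.19338169  0.0075    ]
```

View pics/c1.png

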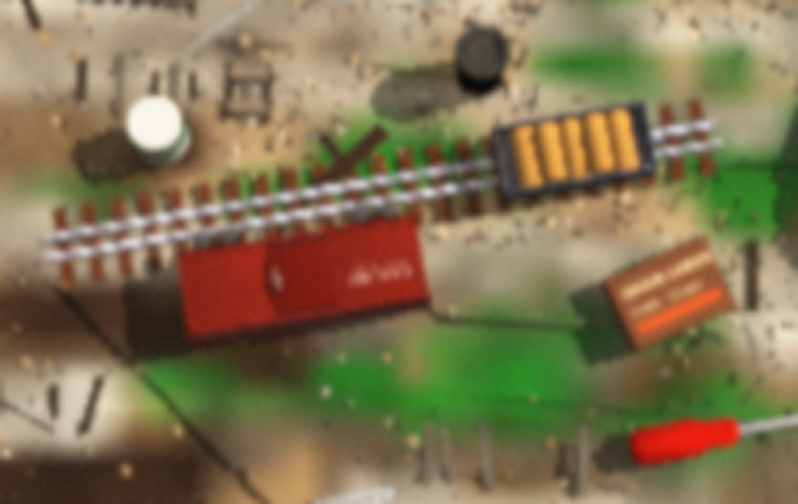

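The close crop (4.2x, offset (230,125)) shows the car lying roof towards the robot. The chosen wagon stands on the rails at crop (495–655,103–200). Next I'll get numbers for the track line, wagon, car and neighbours.

```bash
cat >> h.py <<'E'
def cr(p,z,n='top'): return ray(n,230+p[0]/4.2,125+p[1]/4.2,z)[:2]
A=cr((45,250),.0075);B=cr((716,134),.0075);O=(A+B)/2;ey=(A-B)/np.linalg.norm(A-B);ex=np.array([ey[1],-ey[0]])
def T(p): d=np.asarray(p)[:2]-O;return np.round([1e3*d@ex,1e3*d@ey],1)
def W(x,y): return O+ex*x/1e3+ey*y/1e3
E
python3 - <<'E'
from h import *
print('len',np.linalg.norm(A-B),'O',O,'yaw',np.degrees(np.arctan2(ex[1],ex[0])))
for n,p,z in[('car',(180,252),.045),('car',(416,217),.045),('car',(430,302),.045),('car',(190,335),.045),
 ('wag',(495,128),.024),('wag',(643,103),.024),('wag',(655,172),.024),('wag',(510,200),.024),
 ('jarA',(155,125),.045),('can',(481,55),.054),('carton',(603,283),.022),('carton',(706,238),.022),('driver',(635,450),.015)]:print(n,T(cr(p,z)))
for n,u,v,z in[('jarB',214,194,.045),('plier',262,250,.01),('plier',290,247,.01),('plier',325,242,.01),('look',436,152,.024)]:print(n,T(ray('top',u,v,z)))
t=manip.state()['tcp_pos'];print('tcp',T(t))
E
```

```text
len 0.437653782013888 O [0.52503    0.02219955] yaw 8.226544661847084
car [-23.5 128.9]
car [-27.  -18.5]
car [-80.7 -17.9]
car [-75.6 130.7]
wag [ 24.8 -78.5]
wag [  24.4 -173.7]
wag [ -20.8 -172.6]
wag [-22.6 -79.5]
jarA [ 58.8 132.1]
can [ 64.9 -75.4]
carton [ -84.4 -127.4]
carton [ -67.4 -196.3]
driver [-190.1 -128.3]
jarB [-20.4 283.8]
plier [-183.1  187.6]
plier [-187.8  113.6]
plier [-190.5   20.7]
look [  -6.7 -309.9]
tcp [-378.1 -477.2]
```

Emit:
apply_moves(increments=[{"roll":1,"hand":0},{"roll":1,"hand":0},{"roll":1,"hand":0},{"roll":0.05,"dy":-33,"dx":17,"hand":0},{"dy":-33,"dx":17,"hand":0},{"dy":-33,"dx":17,"hand":0},{"dy":-33,"dx":17,"hand":0},{"dy":-33,"dx":17,"hand":0}])

```text
$.increments[0]: bad value
```

Emit:
apply_moves(increments=[{"dy":-33,"dx":17,"hand":0},{"dy":-33,"dx":17,"hand":0},{"dy":-33,"dx":17,"hand":0},{"dy":-33,"dx":17,"hand":0},{"dy":-33,"dx":17,"hand":0},{"dy":-33,"dx":17,"hand":0},{"dy":-33,"dx":17,"hand":0},{"dy":-33,"dx":17,"hand":0}])

```text
$.increments[0]: bad value
```

```bash
python3 - <<'E'
from h import *
s=manip.state();o=s['orientation'];print(s['t'],T(s['tcp_pos']),s['tcp_pos'][2],np.degrees(np.arctan2(o[1,0],o[0,0])),s['force'],s['gripper_width'])
E
```

```text
0.2 [-378.1 -477.2] 0.24477863449216855 23.480555220246625 [-0.57737741  0.31609436 -0.99548029] 1.001759100704894
```

Emit:
apply_moves(increments=[{"dx":0,"dy":0,"dz":0,"roll":1,"hand":0},{"dx":0,"dy":0,"dz":0,"roll":1,"hand":0},{"dx":0,"dy":0,"dz":0,"roll":1,"hand":0},{"roll":0.05,"dy":-33,"dx":17,"dz":0,"hand":0},{"dy":-33,"dx":17,"dz":0,"roll":0,"hand":0},{"dy":-33,"dx":17,"dz":0,"roll":0,"hand":0},{"dy":-33,"dx":17,"dz":0,"roll":0,"hand":0},{"dy":-33,"dx":17,"dz":0,"roll":0,"hand":0}])

```text
t: 0.87
tcp_pos: [0.2796, -0.3272, 0.245]
orientation: [[0.99, 0.142, -0.0], [0.142, -0.99, 0.0], [0.0, -0.0, -1.0]]
force: [0.6, 0.2, 0.3]
gripper_width: 0.995
gripper_force: 0.0
```

Emit:
apply_moves(increments=[{"dy":-33,"dx":17,"dz":0,"roll":0,"hand":0},{"dy":-33,"dx":17,"dz":0,"roll":0,"hand":0},{"dy":-33,"dx":17,"dz":0,"roll":0,"hand":0},{"dy":-33,"dx":17,"dz":0,"roll":0,"hand":0},{"dy":-33,"dx":17,"dz":0,"roll":0,"hand":0},{"dy":-33,"dx":17,"dz":0,"roll":0,"hand":0},{"dy":-33,"dx":17,"dz":0,"roll":0,"hand":0},{"dy":-33,"dx":17,"dz":0,"roll":0,"hand":0}])

```text
t: 1.53
tcp_pos: [0.3764, -0.0463, 0.2455]
orientation: [[0.99, 0.143, 0.001], [0.143, -0.99, -0.0], [0.001, 0.0, -1.0]]
force: [0.8, -0.8, -0.4]
gripper_width: 1.0
gripper_force: 0.0
```

Emit:
apply_moves(increments=[{"dy":-33,"dx":0,"dz":0,"roll":0,"hand":0},{"dy":-33,"dx":0,"dz":0,"roll":0,"hand":0},{"dy":-33,"dx":0,"dz":0,"roll":0,"hand":0},{"dy":0,"dx":0,"dz":0,"roll":0,"hand":0},{"dy":0,"dx":0,"dz":0,"roll":0,"hand":0}])

```text
t: 1.95
tcp_pos: [0.3616, 0.0512, 0.2453]
orientation: [[0.989, 0.148, 0.0], [0.148, -0.989, -0.0], [0.0, 0.0, -1.0]]
force: [-0.3, -0.1, -0.3]
gripper_width: 0.997
gripper_force: 0.0
```

```bash
python3 - <<'E'
from h import *
s=manip.state();o=s['orientation'];print(s['t'],T(s['tcp_pos']),s['tcp_pos'][2],np.degrees(np.arctan2(o[1,0],o[0,0])),s['force'],s['gripper_width'])
E
```

```text
1.95 [-157.6   52.1] 0.24531689168556492 8.506864704202746 [-0.29437242 -0.06443633 -0.29764636] 0.9969579641535148
```

Emit:
apply_moves(increments=[{"dy":-4,"dx":39,"dz":0,"roll":0,"hand":0},{"dy":0,"dx":0,"dz":40,"roll":0,"hand":0},{"dy":0,"dx":0,"dz":40,"roll":0,"hand":0},{"dy":0,"dx":0,"dz":40,"roll":0,"hand":0},{"dy":0,"dx":0,"dz":40,"roll":0,"hand":0},{"dy":0,"dx":0,"dz":40,"roll":0,"hand":0},{"dy":0,"dx":0,"dz":15,"roll":0,"hand":0},{"dy":0,"dx":0,"dz":0,"roll":0,"hand":0}])

```text
t: 2.62
tcp_pos: [0.3975, 0.0581, 0.0269]
orientation: [[0.99, 0.141, -0.008], [0.141, -0.99, 0.001], [-0.008, -0.002, -1.0]]
force: [-0.9, 0.5, -0.1]
gripper_width: 1.0
gripper_force: 0.0
```

```bash
python3 - <<'E'
from h import *
s=manip.state();print(s['t'],T(s['tcp_pos']),s['tcp_pos'][2],s['force'])
crop('scene','pics/s1.png',220,160,170,120,4.5)
E
```

```text
2.6167 [-121.1   53.8] 0.026933075769451052 [-0.92897541  0.46779119 -0.14104098]
```

View pics/s1.png

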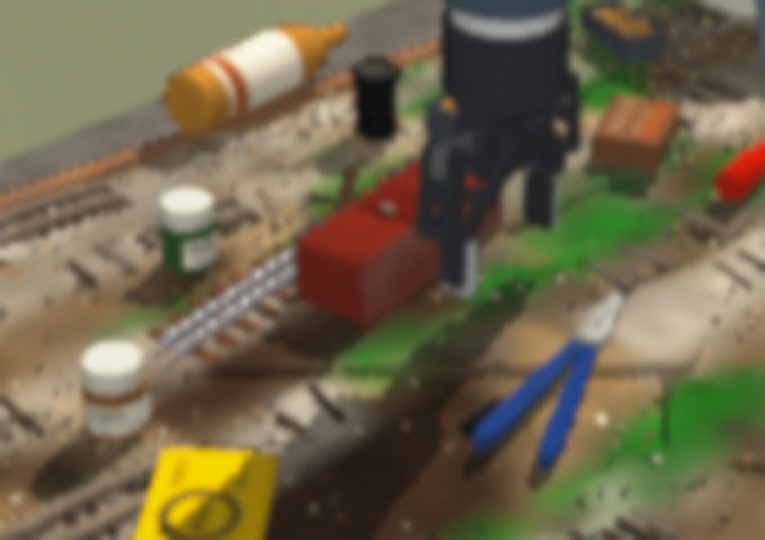

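The scene crop shows both fingers standing between car and pliers, clear of both, with the near tip at crop (460,293). I'll find the tip height by touching the deck lightly.

Emit:
apply_moves(increments=[{"dy":0,"dx":0,"dz":4,"roll":0,"hand":0},{"dy":0,"dx":0,"dz":4,"roll":0,"hand":0},{"dy":0,"dx":0,"dz":2,"roll":0,"hand":0},{"dy":0,"dx":0,"dz":1,"roll":0,"hand":0},{"dy":0,"dx":0,"dz":1,"roll":0,"hand":0},{"dy":0,"dx":0,"dz":1,"roll":0,"hand":0},{"dy":0,"dx":0,"dz":1,"roll":0,"hand":0}])

```text
t: 3.25
tcp_pos: [0.4004, 0.0594, 0.0166]
orientation: [[0.99, 0.143, 0.001], [0.143, -0.99, -0.0], [0.001, 0.0, -1.0]]
force: [-0.0, -0.4, -0.3]
gripper_width: 1.002
gripper_force: 0.0
```

Emit:
apply_moves(increments=[{"dy":0,"dx":0,"dz":2,"roll":0,"hand":0},{"dy":0,"dx":0,"dz":1,"roll":0,"hand":0},{"dy":0,"dx":0,"dz":1,"roll":0,"hand":0},{"dy":0,"dx":0,"dz":0,"roll":0,"hand":0}])

```text
t: 3.58
tcp_pos: [0.4, 0.0594, 0.0121]
orientation: [[0.99, 0.143, -0.0], [0.143, -0.99, 0.0], [-0.0, -0.0, -1.0]]
force: [-0.9, 0.2, -0.3]
gripper_width: 1.002
gripper_force: 0.0
```

Emit:
apply_moves(increments=[{"dy":0,"dx":0,"dz":-26,"roll":0,"hand":0},{"dy":0,"dx":10,"dz":0,"roll":0,"hand":0},{"dy":-1,"dx":10,"dz":0,"roll":0,"hand":0},{"dy":0,"dx":5,"dz":0,"roll":0,"hand":0},{"dy":0,"dx":3,"dz":0,"roll":0,"hand":0},{"dy":0,"dx":3,"dz":0,"roll":0,"hand":0},{"dy":0,"dx":0,"dz":0,"roll":0,"hand":0}])

```text
t: 4.17
tcp_pos: [0.4307, 0.0648, 0.0377]
orientation: [[0.99, 0.143, -0.001], [0.143, -0.99, 0.0], [-0.001, -0.0, -1.0]]
force: [0.0, -0.0, 0.5]
gripper_width: 1.001
gripper_force: 0.0
```

Emit:
apply_moves(increments=[{"dy":0,"dx":2,"dz":0,"roll":0,"hand":0},{"dy":0,"dx":1,"dz":0,"roll":0,"hand":0},{"dy":0,"dx":0,"dz":0,"roll":0,"hand":0}])

```text
t: 4.42
tcp_pos: [0.4332, 0.0653, 0.038]
orientation: [[0.99, 0.143, -0.001], [0.143, -0.99, 0.0], [-0.001, -0.0, -1.0]]
force: [0.0, 0.2, -0.1]
gripper_width: 1.004
gripper_force: 0.3
```

Emit:
apply_moves(increments=[{"dy":0,"dx":3,"dz":-3,"roll":0,"hand":0},{"dy":0,"dx":3,"dz":-3,"roll":0,"hand":0},{"dy":0,"dx":0,"dz":0,"roll":0,"hand":0}])

```text
t: 4.67
tcp_pos: [0.4407, 0.066, 0.0451]
orientation: [[0.99, 0.143, 0.002], [0.143, -0.99, -0.0], [0.002, 0.0, -1.0]]
force: [-1.9, 0.1, 0.7]
gripper_width: 0.997
gripper_force: 0.8
```

```bash
python3 - <<'E'
from h import *
s=manip.state();print(s['t'],T(s['tcp_pos']),s['tcp_pos'][2],s['force'],s['moment'])
crop('scene','pics/s2.png',250,170,120,90,6.5)
E
```

```text
4.6667 [-77.2  55.5] 0.045078578624486325 [-1.91178441  0.11276372  0.66671506] [0.04061307 0.26899902 0.03882733]
```

View pics/s2.png

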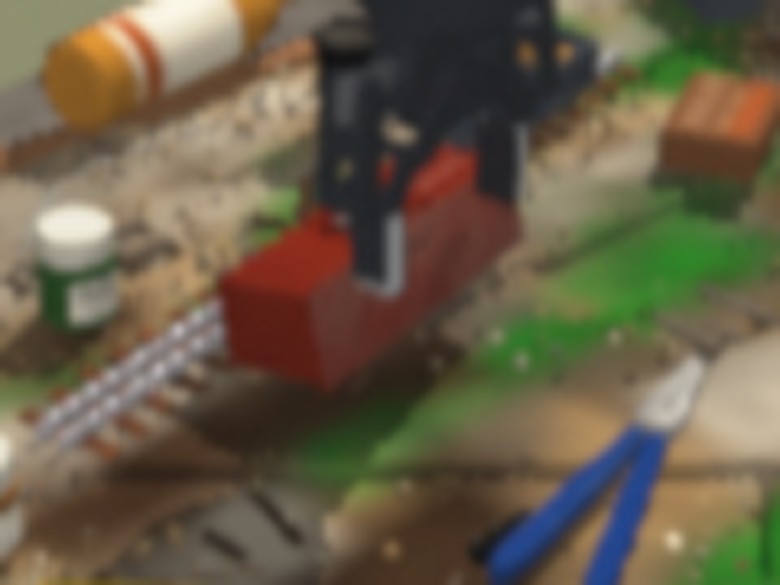

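The crop shows the finger tip at (380,295) on the upper roof and the car's lower roof edge lifting off the deck, so it is tipping against the rails. I'll follow the arc.

Emit:
apply_moves(increments=[{"dy":0,"dx":3,"dz":-3.5,"roll":0,"hand":0},{"dy":0,"dx":3,"dz":-3.5,"roll":0,"hand":0},{"dy":0,"dx":4.5,"dz":-4,"roll":0,"hand":0},{"dy":0,"dx":4.5,"dz":-4,"roll":0,"hand":0},{"dy":0,"dx":5.5,"dz":-3,"roll":0,"hand":0},{"dy":0,"dx":5.5,"dz":-3,"roll":0,"hand":0},{"dy":0,"dx":0,"dz":0,"roll":0,"hand":0}])

```text
t: 5.3
tcp_pos: [0.4672, 0.0699, 0.0665]
orientation: [[0.99, 0.143, 0.002], [0.143, -0.99, 0.0], [0.002, 0.0, -1.0]]
force: [-3.6, 0.3, 6.0]
gripper_width: 1.001
gripper_force: 2.9
```

```bash
python3 - <<'E'
from h import *
s=manip.state();print(s['t'],T(s['tcp_pos']),s['tcp_pos'][2],s['force'],s['moment'])
crop('scene','pics/s3.png',250,170,120,90,6.5)
E
```

```text
5.3 [-50.4  55.5] 0.0664640039990231 [-3.57278912  0.25475364  5.99064116] [ 0.01700967  0.46188091 -0.03104465]
```

View pics/s3.png

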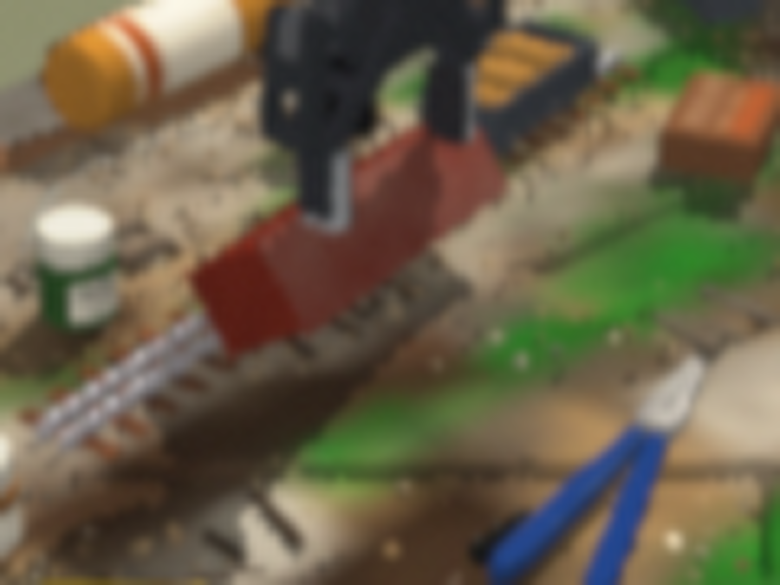

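The crop shows the car at about 45°, with the fingertip at (325,225) on the upper third of the roof and the wagon undisturbed. I'll continue with a slightly higher contact.

Emit:
apply_moves(increments=[{"dy":0,"dx":3,"dz":-3,"roll":0,"hand":0},{"dy":0,"dx":4,"dz":-2,"roll":0,"hand":0},{"dy":0,"dx":5,"dz":-2,"roll":0,"hand":0},{"dy":0,"dx":4,"dz":-1,"roll":0,"hand":0},{"dy":0,"dx":4,"dz":-0.5,"roll":0,"hand":0},{"dy":0,"dx":4,"dz":-0.5,"roll":0,"hand":0},{"dy":0,"dx":0,"dz":0,"roll":0,"hand":0}])

```text
t: 5.93
tcp_pos: [0.4909, 0.0733, 0.075]
orientation: [[0.99, 0.143, 0.002], [0.143, -0.99, 0.0], [0.002, 0.0, -1.0]]
force: [0.0, 0.7, 4.9]
gripper_width: 1.001
gripper_force: 2.3
```

Emit:
apply_moves(increments=[{"dy":0,"dx":4,"dz":0,"roll":0,"hand":0},{"dy":0,"dx":4,"dz":0,"roll":0,"hand":0},{"dy":0,"dx":4,"dz":0.5,"roll":0,"hand":0},{"dy":0,"dx":3,"dz":0.5,"roll":0,"hand":0},{"dy":0,"dx":0,"dz":0,"roll":0,"hand":0}])

```text
t: 6.35
tcp_pos: [0.5071, 0.0756, 0.075]
orientation: [[0.99, 0.143, 0.006], [0.143, -0.99, 0.0], [0.006, 0.001, -1.0]]
force: [0.3, 0.8, 11.3]
gripper_width: 0.995
gripper_force: 4.8
```

```bash
python3 - <<'E'
from h import *
s=manip.state();print(s['t'],T(s['tcp_pos']),s['tcp_pos'][2],s['force'],s['moment'])
crop('scene','pics/s4.png',250,170,120,90,6.5)
E
```

```text
6.35 [-10.1  55.4] 0.07502583747710662 [ 0.31072675  0.75583938 11.30084514] [ 0.25259293 -0.15389586 -0.00269395]
```

View pics/s4.png

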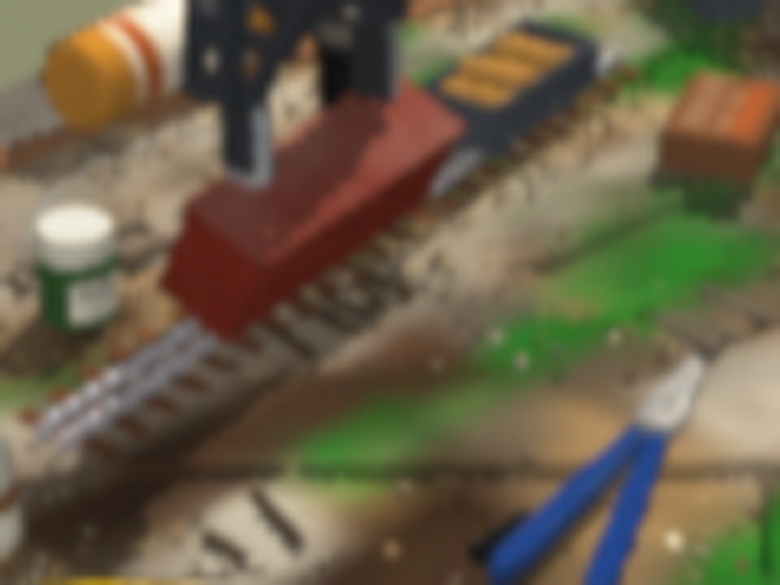

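The crop shows the car at about 70°, with the fingertip at the roof's upper edge (245,180). It hasn't dropped yet, so I'll push on a little.

Emit:
apply_moves(increments=[{"dy":0,"dx":4,"dz":0,"roll":0,"hand":0},{"dy":0,"dx":4,"dz":0,"roll":0,"hand":0},{"dy":0,"dx":4,"dz":0,"roll":0,"hand":0},{"dy":0,"dx":0,"dz":0,"roll":0,"hand":0}])

```text
t: 6.73
tcp_pos: [0.5169, 0.0771, 0.0734]
orientation: [[0.99, 0.143, 0.001], [0.143, -0.99, -0.0], [0.001, 0.0, -1.0]]
force: [-0.5, -0.6, -0.0]
gripper_width: 0.999
gripper_force: 0.0
```

Force dropped to zero, so it has fallen over. I'll lift, close the hand and move out past the outer end.

Emit:
apply_moves(increments=[{"dy":0,"dx":0,"dz":-30,"roll":0,"hand":0},{"dy":0,"dx":0,"dz":-40,"roll":0,"hand":0},{"dy":-30,"dx":0,"dz":0,"roll":0,"hand":1},{"dy":-40,"dx":0,"dz":0,"roll":0,"hand":1},{"dy":-40,"dx":0,"dz":0,"roll":0,"hand":1},{"dy":0,"dx":0,"dz":0,"roll":0,"hand":1},{"dy":0,"dx":0,"dz":0,"roll":0,"hand":1},{"dy":0,"dx":0,"dz":0,"roll":0,"hand":1}])

```text
t: 7.4
tcp_pos: [0.4995, 0.1858, 0.1427]
orientation: [[0.989, 0.145, -0.001], [0.145, -0.989, -0.001], [-0.001, 0.001, -1.0]]
force: [0.1, -0.4, -0.2]
gripper_width: 0.144
gripper_force: 0.0
```

```bash
python3 - <<'E'
from h import *
s=manip.state();print(s['t'],T(s['tcp_pos']),s['tcp_pos'][2],s['force'],s['gripper_width'])
a=cv2.resize(manip.grab_frame('top')[:,:,::-1][125:215,230:420],None,fx=4,fy=4,interpolation=2)
b=cv2.resize(manip.grab_frame('scene')[:,:,::-1][170:230,250:377],None,fx=4,fy=4,interpolation=2)
b=cv2.copyMakeBorder(b,0,0,0,a.shape[1]-b.shape[1],0)
cv2.imwrite('pics/m5.png',np.vstack([a,b])[:600])
E
```

```text
7.4 [ -1.8 165.5] 0.14266589539933516 [ 0.10400625 -0.40135107 -0.24160888] 0.1437673682315852
```

View pics/m5.png

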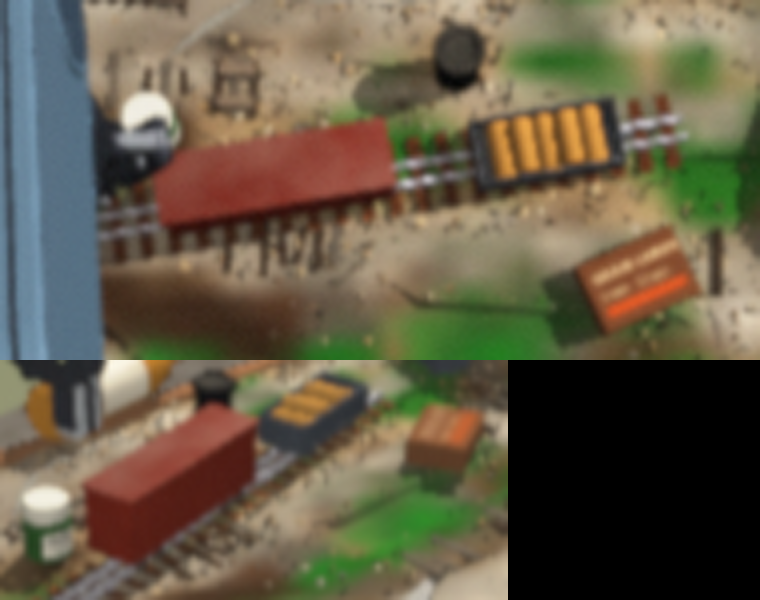

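The composite shows the car upright astride the rails, its roof spanning (155–396,118–226) in the top part. The wagon hasn't moved, at (472–625,97–190).

```bash
cat >m.py <<'E'
from h import *
def corners():
    I=manip.grab_frame('top');H=cv2.cvtColor(I,cv2.COLOR_RGB2HSV)
    m=(((H[...,0]<6)|(H[...,0]>172))&(H[...,1]>105)&(H[...,2]>75)).astype(np.uint8)
    m[:,:262]=0;m[:,372:]=0;m[:145]=0;m[188:]=0
    m=cv2.morphologyEx(m,cv2.MORPH_OPEN,np.ones((5,5)))
    c=max(cv2.findContours(m,0,2)[0],key=cv2.contourArea)
    q=cv2.boxPoints(cv2.minAreaRect(c));P=np.array([T(ray('top',*p,.066)) for p in q])
    print('roof',P.tolist(),'ctr',P.mean(0))
E
python3 - <<'E'
from m import *
corners()
f=lambda u,v,z:T(ray('top',230+u/4,125+v/4,z))
for p in[(155,180),(387,118),(396,187),(163,226)]:print('hand roof',f(*p,.066))
for p in[(472,130),(484,190)]:
  for z in(.024,.04):print('wag',z,f(*p,z))
E
```

```text
roof [[29.2, 132.3], [26.7, -17.1], [-19.1, -16.1], [-16.6, 132.3]] ctr [ 5.05 57.85]
hand roof [ 12.8 131. ]
hand roof [ 26.9 -21.9]
hand roof [-18.4 -19.9]
hand roof [-17.6 130.5]
wag 0.024 [ 19.3 -77.9]
wag 0.04 [ 15.6 -76.4]
wag 0.024 [-22.1 -78.4]
wag 0.04 [-25.1 -76.9]
```

Emit:
apply_moves(increments=[{"dy":0,"dx":6,"dz":30,"roll":0,"hand":1},{"dy":0,"dx":0,"dz":30,"roll":0,"hand":1},{"dy":0,"dx":0,"dz":25,"roll":0,"hand":1},{"dy":0,"dx":0,"dz":5,"roll":0,"hand":1},{"dy":8,"dx":0,"dz":0,"roll":0,"hand":1},{"dy":4,"dx":0,"dz":0,"roll":0,"hand":1},{"dy":4,"dx":0,"dz":0,"roll":0,"hand":1},{"dy":0,"dx":0,"dz":0,"roll":0,"hand":1}])

```text
t: 8.22
tcp_pos: [0.5099, 0.1699, 0.055]
orientation: [[0.99, 0.142, 0.003], [0.142, -0.99, 0.0], [0.003, 0.0, -1.0]]
force: [-0.1, -0.1, -0.6]
gripper_width: 0.0
gripper_force: 0.0
```

```bash
python3 - <<'E'
from m import *
s=manip.state();print(s['t'],T(s['tcp_pos']),s['tcp_pos'][2],s['force'],s['gripper_width'])
corners()
np.save('base.npy',np.mean([manip.grab_frame('top').astype(float) for _ in range(3)],0))
np.save('bases.npy',np.mean([manip.grab_frame('scene').astype(float) for _ in range(3)],0))
E
```

```text
8.2167 [  6.2 148.3] 0.05503007540291815 [-0.12655056 -0.1153364  -0.63852312] 0.00012251817816381056
roof [[28.2, 129.7], [27.2, -18.1], [-18.2, -17.7], [-17.3, 129.2]] ctr [ 4.975 55.775]
```

Emit:
apply_moves(increments=[{"dy":4,"dx":0,"dz":0,"roll":0,"hand":1},{"dy":4,"dx":0,"dz":0,"roll":0,"hand":1},{"dy":4,"dx":0,"dz":0,"roll":0,"hand":1},{"dy":4,"dx":0,"dz":0,"roll":0,"hand":1},{"dy":4,"dx":0,"dz":0,"roll":0,"hand":1},{"dy":4,"dx":0,"dz":0,"roll":0,"hand":1},{"dy":4,"dx":0,"dz":0,"roll":0,"hand":1},{"dy":0,"dx":0,"dz":0,"roll":0,"hand":1}])

```text
t: 9.23
tcp_pos: [0.5125, 0.1423, 0.0533]
orientation: [[0.99, 0.143, 0.0], [0.143, -0.99, -0.0], [-0.0, 0.0, -1.0]]
force: [-0.9, 0.0, -0.6]
gripper_width: 0.001
gripper_force: 0.0
```

```bash
python3 - <<'E'
from m import *
s=manip.state();print(s['t'],T(s['tcp_pos']),s['tcp_pos'][2],s['force'])
corners()
E
```

```text
9.2333 [  4.8 120.6] 0.053278571471983074 [-0.89641654  0.04379662 -0.61583365]
roof [[28.8, 93.4], [27.9, -43.8], [-17.9, -43.2], [-17.1, 93.2]] ctr [ 5.425 24.9  ]
```

Emit:
apply_moves(increments=[{"dy":4,"dx":0,"dz":0,"roll":0,"hand":1},{"dy":4,"dx":0,"dz":0,"roll":0,"hand":1},{"dy":4,"dx":0,"dz":0,"roll":0,"hand":1},{"dy":4,"dx":0,"dz":0,"roll":0,"hand":1},{"dy":3,"dx":0,"dz":0,"roll":0,"hand":1},{"dy":0,"dx":0,"dz":0,"roll":0,"hand":1}])

```text
t: 9.78
tcp_pos: [0.5152, 0.1236, 0.0532]
orientation: [[0.99, 0.143, -0.0], [0.143, -0.99, -0.0], [-0.0, 0.0, -1.0]]
force: [0.6, -0.3, -0.9]
gripper_width: -0.002
gripper_force: 0.0
```

```bash
cat >>m.py <<'E'
def wagshift():
    # shift of the wagon (far half) against the baseline, in top pixels: orange/dark texture by phase correlation
    o=[]
    for n,f,(x,y,w,h) in(('top','base.npy',(354,146,36,30)),):
        I=np.mean([manip.grab_frame(n).astype(float) for _ in range(3)],0);Bs=np.load(f)
        g=lambda a:cv2.cvtColor(a[y:y+h,x:x+w].astype(np.float32),cv2.COLOR_RGB2GRAY)
        o.append((cv2.phaseCorrelate(g(Bs),g(I),cv2.createHanningWindow((w,h),cv2.CV_32F)),float(np.abs(g(Bs)-g(I)).mean())))
    print('wag',o)
E
python3 - <<'E'
from m import *
s=manip.state();print(s['t'],T(s['tcp_pos']),s['tcp_pos'][2],s['force'])
corners();wagshift()
a=cv2.resize(manip.grab_frame('top')[:,:,::-1][135:185,300:400],None,fx=6,fy=6,interpolation=2)
b=cv2.resize(manip.grab_frame('scene')[:,:,::-1][165:215,270:370],None,fx=6,fy=6,interpolation=2)
cv2.imwrite('pics/m6.png',np.vstack([a,b]))
E
```

```text
9.7833 [  4.7 101.8] 0.05324748755818386 [ 0.6324585  -0.29634326 -0.89833093]
roof [[28.2, 69.8], [27.4, -63.2], [-18.0, -62.4], [-17.2, 69.8]] ctr [5.1 3.5]
wag [(((-0.04978210842597619, 0.052851439841072434), 0.9368456089938129), 0.6612488627433777)]
```

View pics/m6.png

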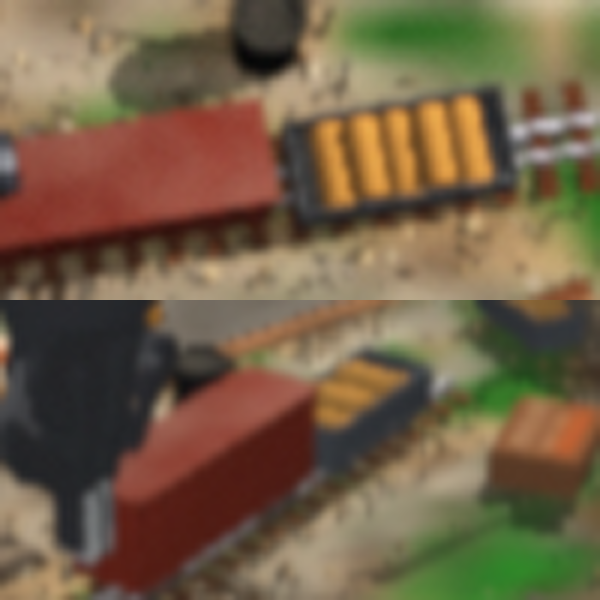

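The crops show the car at (0–280,100–250) and the wagon at (286–515,88–222), with a small gap still open and the wagon unshifted (0.05 px). I'll close in with fine steps.

Emit:
apply_moves(increments=[{"dy":2,"dx":0,"dz":0,"roll":0,"hand":1},{"dy":2,"dx":0,"dz":0,"roll":0,"hand":1},{"dy":2,"dx":0,"dz":0,"roll":0,"hand":1},{"dy":2,"dx":0,"dz":0,"roll":0,"hand":1},{"dy":0,"dx":0,"dz":0,"roll":0,"hand":1}])

```text
t: 10.5
tcp_pos: [0.5162, 0.1162, 0.0533]
orientation: [[0.99, 0.143, -0.0], [0.143, -0.99, -0.0], [-0.0, 0.0, -1.0]]
force: [-0.2, 0.3, 0.3]
gripper_width: -0.0
gripper_force: 0.1
```

```bash
cat >k.py <<'E'
from m import *
s=manip.state();print(s['t'],T(s['tcp_pos']),s['force'],s['moment']);corners();wagshift()
E
python3 k.py
```

```text
10.5 [ 4.7 94.3] [-0.19096759  0.3316057   0.28493437] [0.05700302 0.00252062 0.00454709]
roof [[28.2, 59.7], [27.3, -72.4], [-18.1, -71.6], [-17.3, 59.7]] ctr [ 5.025 -6.15 ]
wag [(((-0.006749581988508169, 0.05949552813865644), 0.94528989482809), 0.6667981147766113)]
```

Emit:
apply_moves(increments=[{"dy":1,"dx":0,"dz":0,"roll":0,"hand":1},{"dy":1,"dx":0,"dz":0,"roll":0,"hand":1},{"dy":0,"dx":0,"dz":0,"roll":0,"hand":1}])

```text
t: 10.95
tcp_pos: [0.5165, 0.1145, 0.0533]
orientation: [[0.99, 0.143, -0.0], [0.143, -0.99, 0.0], [0.0, -0.0, -1.0]]
force: [-0.1, 0.2, 0.7]
gripper_width: 0.004
gripper_force: 0.4
```

```bash
python3 k.py
```

```text
10.95 [ 4.8 92.6] [-0.0614203   0.24868505  0.68195428] [ 0.07318603 -0.00190741 -0.03240444]
roof [[28.1, 56.8], [27.3, -75.4], [-18.1, -74.5], [-17.3, 56.8]] ctr [ 5.    -9.075]
wag [(((-0.05006364993683121, 0.038098891564269266), 0.9857086075676812), 0.663796067237854)]
```

Emit:
apply_moves(increments=[{"dy":1,"dx":0,"dz":0,"roll":0,"hand":1},{"dy":0,"dx":0,"dz":0,"roll":0,"hand":1}])

```text
t: 11.32
tcp_pos: [0.5166, 0.1135, 0.0533]
orientation: [[0.99, 0.143, 0.0], [0.143, -0.99, 0.0], [0.0, -0.0, -1.0]]
force: [0.3, 1.5, 0.2]
gripper_width: 0.002
gripper_force: 0.5
```

```bash
python3 k.py
```

```text
11.3167 [ 4.8 91.6] [0.29970362 1.54619478 0.20751285] [ 0.12918071  0.04459762 -0.04301355]
roof [[28.1, 54.3], [27.3, -76.2], [-18.1, -75.4], [-17.3, 54.3]] ctr [  5.   -10.75]
wag [(((-0.06986143936591205, 0.020552672193897337), 0.9512732991465815), 0.6626757383346558)]
```

Emit:
apply_moves(increments=[{"dy":1,"dx":0,"dz":0,"roll":0,"hand":1},{"dy":0,"dx":0,"dz":0,"roll":0,"hand":1}])

```text
t: 11.68
tcp_pos: [0.5167, 0.1126, 0.0533]
orientation: [[0.99, 0.143, -0.0], [0.143, -0.99, 0.0], [-0.0, -0.0, -1.0]]
force: [-0.5, 0.6, 0.5]
gripper_width: 0.002
gripper_force: 0.6
```

```bash
python3 k.py
```

```text
11.6833 [ 4.7 90.6] [-0.49997769  0.62414199  0.53134371] [0.14337682 0.03210116 0.01123021]
roof [[28.1, 54.3], [27.3, -77.5], [-18.1, -76.6], [-17.3, 54.3]] ctr [  5.    -11.375]
wag [(((-0.021302330111122814, -0.053054737113280126), 0.9932584347548308), 0.8814060091972351)]
```

Emit:
apply_moves(increments=[{"dy":0.7,"dx":0,"dz":0,"roll":0,"hand":1},{"dy":0,"dx":0,"dz":0,"roll":0,"hand":1}])

```text
t: 12.05
tcp_pos: [0.5168, 0.1119, 0.0533]
orientation: [[0.99, 0.143, -0.0], [0.143, -0.99, 0.0], [-0.0, -0.0, -1.0]]
force: [-0.2, 1.3, 0.0]
gripper_width: -0.004
gripper_force: 1.0
```

```bash
python3 k.py; python3 - <<'E'
from h import *
B=np.load('base.npy');I=np.mean([manip.grab_frame('top').astype(float) for _ in range(3)],0)
d=np.abs(B-I).mean(2)[146:176,345:392];print(np.round(d[::3,::3]).astype(int))
E
```

```text
12.05 [ 4.7 90. ] [-0.23534021  1.31917854  0.02715486] [0.33977461 0.05697052 0.0042298 ]
roof [[27.7, 51.7], [26.9, -77.9], [-18.1, -77.0], [-17.3, 51.8]] ctr [  4.8  -12.85]
wag [(((-0.1146194064510162, -0.021900445897026444), 0.9580763591660394), 3.51000714302063)]
[[ 1  1  1  0  1  1  1  1  1  1  1  0  0  0  0  1]
 [ 4  3  0  2  1  1  2  0  1  3  1  4  7  1  1  1]
 [59 19  1  1  0  0 11  7  5  1  4 10  1  7  1  1]
 [53 23  3  4  8  3  1  3  3  3  2  0 10  7  1  0]
 [28 31  3  5 12  4 12  3 11  4  3  3  8  8  1  0]
 [43 46  2  6  5  5  4  4  5  4 14  3 17  1  2  1]
 [31 52 12  7  3  7  5  4  7  5  3  5  5  8 11  1]
 [27 26  7  4  3  2  0  3  5  1  3  2  4  1  1  0]
 [43 10  1  1  1  1  1  0  0  0 14  1  0  0  1  1]
 [ 3  1  1  0  8 21  2  0  1  1  1  0  1  1  2  1]]
```

The difference over the wagon jumped (0.88 to 3.5) and the moment doubled, so the ends have met with a sub-millimetre nudge. I'll back off, lift clear and check.

Emit:
apply_moves(increments=[{"dy":-10,"dx":0,"dz":0,"roll":0,"hand":1},{"dy":-15,"dx":0,"dz":0,"roll":0,"hand":1},{"dy":0,"dx":0,"dz":-40,"roll":0,"hand":1},{"dy":0,"dx":0,"dz":-40,"roll":0,"hand":1},{"dy":-30,"dx":0,"dz":-20,"roll":0,"hand":1},{"dy":0,"dx":0,"dz":0,"roll":0,"hand":1},{"dy":0,"dx":0,"dz":0,"roll":0,"hand":1}])

```text
t: 12.98
tcp_pos: [0.5096, 0.1676, 0.1548]
orientation: [[0.989, 0.145, 0.004], [0.145, -0.989, 0.0], [0.004, 0.0, -1.0]]
force: [0.4, 0.6, 0.2]
gripper_width: -0.002
gripper_force: 0.0
```

```bash
python3 k.py;python3 - <<'E'
from m import *
a=cv2.resize(manip.grab_frame('top')[:,:,::-1][125:185,280:400],None,fx=5,fy=5,interpolation=2)
b=cv2.resize(manip.grab_frame('scene')[:,:,::-1][165:221,265:385],None,fx=5,fy=5,interpolation=2)
cv2.imwrite('pics/m7.png',np.vstack([a,b]))
E
```

```text
12.9833 [  5.5 146.1] [0.41541233 0.58098283 0.16922034] [ 0.02623844  0.05932922 -0.0202535 ]
roof [[27.8, 73.6], [26.9, -77.9], [-18.1, -77.0], [-17.2, 73.5]] ctr [ 4.85 -1.95]
wag [(((-0.016315964873250266, 0.0018405607428189086), 0.9383686485113921), 5.050964832305908)]
```

View pics/m7.png

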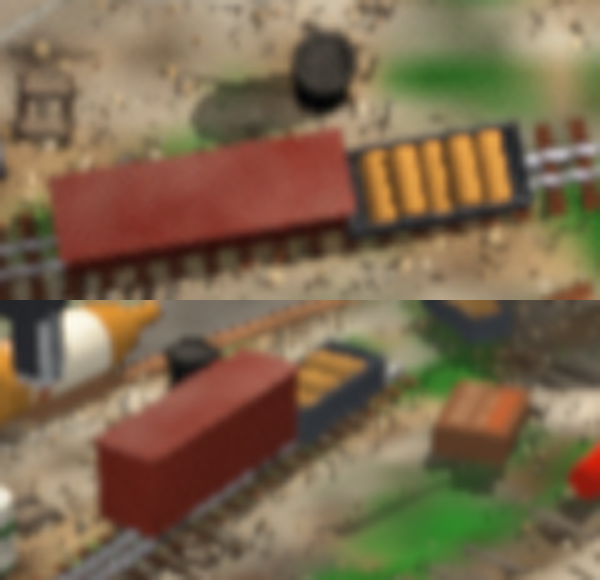

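The final composite shows the car upright on the rails, its end at about (352,210) meeting the wagon at (350–530,125–235). The gripper is clear and the neighbours in view look undisturbed.

```bash
python3 -c "
from cell import manip
print(manip.sign_off())"
```

```text
the job is handed in; nothing more can be done
None
```

The red box car is back on its wheels astride the rails and pushed up against the grey log wagon; the pictures suggest the wagon moved no more than about 1 mm, and I handed the job in at about 13 s.

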